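# Clear the padlock return and hang the padlock on the carousel

## Task

First turn the padlock carousel until its empty hook stands over the pointer on the stand's foot. Then push the padlock that is jammed crosswise in the throat of the return chute back up the slope into the wide hopper, still standing upright on the chute floor, lift it out and hang it by its shackle on the empty hook. Leave it hanging still, with the hook still over the pointer, and do not disturb the mug, the tape roll or the stapler.

Things in the scene. Friction and masses are not known exactly. Their poses are not given: they have to be found in the camera images.
- chute: Fixed painted return chute, 270 mm long. Its floor rises along its own +x (away from the robot) at 0.14 rad. Origin on the counter, on the centre line; z up. s = distance along the sloping floor from chute_throat, uphill. Closed by an end wall at s = 164 mm. Inturned lips at s = -35 to 45 mm, 66 to 71 mm above the floor, leave a 60 mm slot: the padlock's body cannot be lifted there.
- chute_throat (a point): On the floor's centre line, s = 0, 30 mm from the chute's origin along its -x and 50 mm above the counter. Here the channel begins to widen: from s = -100 to 0 mm it is straight, 66 mm wide inside, walls 66 mm high, open at its lower end and (below the lips) on top; from s = 0 to 50 mm the walls spread.
- chute_hopper (a point): On the sloping floor's centre line in the middle of the hopper, s = 95 mm. The padlock should stand in the hopper after the push, its centre 70 to 140 mm up from the throat. The hopper runs from s = 50 to 164 mm, 150 mm wide inside, walls 60 mm high, open on top.
- padlock: Loose brass padlock, 0.3 to 0.5 kg. Body 40 (x) x 80 (y) x 60 mm (z); round-bar shackle on top, bar 10 mm, 50 mm wide in y, straight legs 60 to 94 mm above the underside, top at 110. Window 30 mm wide, 60 to 100 mm up, open along x. Origin: centre of underside. Starts crosswise, square on the sloping floor, centre near s = 33 mm. Stays put on the slope; pushed above mid-body it may tip over.
- shackle (a point): Middle of the underside of the padlock's shackle bow, 100 mm above the padlock's underside: this point rests on the hook.
- pointer (a point): Top of the outer end of the flat pointer bar (26 mm wide, 12 mm high) that sticks out from the round foot of the fixed carousel stand, roughly towards the robot; 142 mm from the carousel's vertical axis. The stand's foot is 170 mm in diameter and 18 mm high.
- stand: Fixed stand of the carousel. Origin at counter level on the vertical axis of the carousel; z up; the pointer lies along its -x.
- carousel (a joint): Carousel angle, rad: 0 with the empty hook over the pointer, growing counterclockwise from above; starts at 0.9 to 2.2. Turns with slight friction (1 N at the hooks), stays where left. Hub 40 mm wide, top 206 mm up. Four hooks, 90 degrees apart; three bear fixed padlocks like the loose one (broad face outwards, centred 92 mm from the axis, body 94 to 154 mm, shackle to 204 mm above the counter).
- free_hook (a point): Resting place on top of the empty hook's bar, 95 mm from the axis, 194 mm above the counter; its frame turns with the carousel, +x from the hook's tip to the axis. The hook: round bar 8 mm thick, level and radial from the hub to 115 mm from the axis, then turned up; the tip ends 208 mm above the counter, 123 mm from the axis.
- mug: Bystander: white mug, 80 mm across, 95 mm high, on the counter. Origin: centre of the underside.
- tape: Bystander: roll of tape lying flat, 100 mm across, 48 mm high. Origin: centre of the underside.
- stapler: Bystander: black stapler, 140 mm long, 45 mm high. Origin: centre of the underside.
Things that resemble listed ones, but are neither listed nor needed, are in the scene too. What is shaped like the padlock but blue or red is not meant.

How it is judged:
On the way, in this order (a step that is already met when the one before it is completed fails the run):
1. the empty hook is over the pointer (within 0.2 rad) while the padlock is still in the throat (value of joint carousel between -0.2 and 0.2 rad and distance of padlock from where it was at the start of the episode below 0.02 m), for 0.2 s.
2. the padlock has been pushed up clear of the lips into the hopper and stands still and upright on the chute floor (x of padlock in the frame of chute_hopper between -0.028 and 0.06 m and z of padlock in the frame of chute_hopper below 0.015 m and angle between padlock's own z axis and vertical below 0.35 rad and linear speed of padlock below 0.03 m/s), for 0.2 s.
3. the padlock is lifted clear of the chute (z of padlock in the frame of chute_hopper above 0.03 m), for 0.2 s.
At the end, for the whole second after the job is handed in: The padlock hangs at rest, upright within 0.25 rad, by its shackle on the carousel's empty hook (bow on the hook's bar between hub and upturned tip, within 14 mm sideways and 8 mm in height), and the hook is over the pointer within 0.25 rad (x of shackle in the frame of free_hook between -0.025 and 0.065 m and y of shackle in the frame of free_hook between -0.014 and 0.014 m and z of shackle in the frame of free_hook between -0.006 and 0.008 m and angle between padlock's own z axis and vertical below 0.25 rad and linear speed of padlock below 0.05 m/s and value of joint carousel between -0.25 and 0.25 rad); the robot touches nothing.
It fails at once if the mug is moved by more than 30 mm (distance of mug from where it was at the start of the episode above 0.03 m).
It fails at once if the tape roll is moved by more than 30 mm (distance of tape from where it was at the start of the episode above 0.03 m).
It fails at once if the stapler is moved by more than 30 mm (distance of stapler from where it was at the start of the episode above 0.03 m).
It also fails if it takes over 72 s, if anything falls off the work surface, if the arm or the gripper's body presses on something with over 40 N, if the wrist force passes 120 N, or if a joint passes its speed limit or range.

## Robot

A 6-joint arm with a two-finger parallel gripper is mounted at the origin on the work surface. World frame = base frame: x ahead of the robot, y to its left, z up, the work surface at z = 0. Lengths are in m, angles in rad, forces in N, time in s.
With the tool pointing down it reaches from about 0.35 to 0.85 m from the base axis. Payload 8.1 kg.
Tool frame: the origin (TCP) lies midway between the tips of the shut fingers; the grasp point (between the pads) lies 19 mm behind it; z points along the fingers, y is the direction in which the jaws open and shut (so a half turn about z gives the same grasp; the last joint's range is limited). The gripper opens to 93 mm and grips with 3 to 60 N. Pads are 15 mm wide; open, the fingers measure 128 mm over their backs; the gripper's body (75 mm by 188 mm) begins 65 mm behind the grasp point.
Start: joints at [1.099, 0.13, 1.488, -0, 1.523, -0.085], TCP at [0.226, 0.556, 0.219] pointing down, gripper open.
Joint ranges: [-2.96, 2.96], [-0.89, 2.26], [0.02, 2.5], [-1.34, 4.48], [0, 2.73], [-2.66, 2.66]. Speed limits (rad/s): [2.39, 2.39, 2.79, 3.14, 3.14, 3.14].

## Interface

Orientations are given as a rotation vector (axis times angle).
In Python, from plant import robot, optics, ticket gives the robot as it stands.
- The arm moves only by the tool send_rows, never from a script. Its argument "targets" is a list of rows, each a list of 3 entries, a list of its own where there are three numbers: the opening, from -1 (shut) to 1 (fully open), then the shift along the tool's x, y, z in mm, then the turn about the tool's z in rad. A call has 1 to 12 rows; each row shifts and turns the commanded pose from where the row before left it, along the tool's axes as they then stand; what a row does not reach is not made up. A row lasts 1/10 s, in which the tool goes at most 50 mm and 8.59 degrees, less where a joint would pass 70% of its speed; a pose out of reach is approached as far as the arm can. A call with a gripper value outside its range is refused whole. The fingers move at their own pace and stop on an object; "newtons" is the grip in N (left out, the last holds). Time passes only in rows, so rows that do not move let the fingers close. It gives the time, the measured TCP pose, the force and the opening at its end, in the units of the state.
- robot.read_state(): the state, without advancing time (a new reading comes with each control period).
- optics.read_camera(name): name is "side" or "top" or "wrist"; returns a dict with "color" (420x560x3 uint8, red, green, blue), "K" (3x3 intrinsics, pixels), "position" and "orientation" of the camera in the world. Camera axes: x right, y up, looking along -z (the intrinsics and any distortion apply to the point x, -y, -z); pixel columns grow to the right and rows downward; lengths in m; the calibration is good to about 2 mm. A picture is of the moment at which its call begins. There is no depth.
- ticket.close_job(): hands the job in, once; it reports no verdict.
Trained networks look in the newest picture that a camera, given by its name, has taken for a name from the list of things; names that differ only in an ending like _2 or _b are one class to them, and where a whole thing is asked for, a point or a joint stands for the part that bears it (a point fixed in the world has none). Each returns a list of dicts, best first, with "confidence" (0 to 1); they miss things now and then, are a little off and sometimes report something else, mostly with a low value. They report only what shows in the picture. A call takes as long as a camera call. They do not tell look-alikes from the thing itself.
- optics.cut_out(camera, name): "region" (420x560 bool, what is visible of it) and "point" ([column, row] in pixels, amid what is visible of it).
The state is a dict: "t": time; "q": joint angles; "dq": joint speeds; "joint_torque": joint torques, N m; "tool_pos": TCP position; "orientation": TCP orientation; "force": force on the tool from outside, world axes, zero at the start; "wrist_torque": the same for the moment, N m; "opening": finger opening in m.
Only numpy, scipy, OpenCV 4.12 (cv2) and the standard library are available. Lean on these libraries where they do the work, as an engineer would, in place of code of your own. Each camera call takes 0.05 s, during which the arm holds its last target.

## Working session

There is one attempt and no reset: what is moved stays moved. The work goes in short steps, Python scripts to look and compute and a tool call to move; the robot and the scene stay as the last step left them, time stands still between calls to the robot, and variables do not carry over. Pictures are saved under pics/ and viewed, and the job is handed in when it is done.

Besides the shell and the picture viewer there is one more tool, called after "Call:" as name([rows], argument=value, ...), one row to a line, values as JSON. send_rows: Moves the arm, as the interface text tells. Its arguments: {"type":"object","properties":{"targets":{"type":"array","items":{"type":"array"}},"newtons":{"type":"number"}},"required":["targets"]}

```bash
ls; mkdir -p pics; python3 - <<'E'
from plant import robot, optics, ticket
import cv2
print(robot.read_state())
for n in ["side","top","wrist"]:
    c=optics.read_camera(n)
    print(n,c["K"],c["position"],c["orientation"],c.keys())
    cv2.imwrite(f"pics/a_{n}.png",c["color"][:,:,::-1])
E
```

```text
pics
{'t': 0.0, 'q': array([ 1.09855607e+00,  1.31192522e-01,  1.48926617e+00, -2.90941293e-06,
        1.52301001e+00, -8.53853783e-02]), 'dq': array([-1.31717127e-04, -1.29464648e-03, -1.78271754e-04, -9.93699912e-05,
       -3.50937577e-04, -1.04845304e-03]), 'joint_torque': array([-1.45507274e-03, -5.59805059e+01, -4.91760421e+01,  7.68631697e-02,
        3.50937119e-02, -1.77673510e-04]), 'tool_pos': array([0.22607694, 0.55515888, 0.21757593]), 'orientation': array([-6.03788881e-01, -3.08250046e+00,  2.83389060e-03]), 'force': array([-0.44776983,  0.16943555, -0.26042574]), 'wrist_torque': array([0.01951209, 0.04488737, 0.03807303]), 'opening': 0.09288929548728811}
side [[475.97695986   0.         281.21717376]
 [  0.         475.97695986 208.36785929]
 [  0.           0.           1.        ]] [ 0.4866665  -1.23803025  1.06701963] [ 0.91599757 -0.00319381 -0.03275089] dict_keys(['color', 'K', 'position', 'orientation'])
top [[480.67135279   0.         283.08573441]
 [  0.         480.67135279 208.47662788]
 [  0.           0.           1.        ]] [ 0.41682599 -0.03535811  1.55847393] [ 0.06639071 -0.0329216  -1.5920493 ] dict_keys(['color', 'K', 'position', 'orientation'])
wrist [[320.92533754   0.         281.40188324]
 [  0.         320.92533754 210.29036946]
 [  0.           0.           1.        ]] [0.15709183 0.58374759 0.38338518] [-0.23986413 -0.15923742  1.17597639] dict_keys(['color', 'K', 'position', 'orientation'])
```

View pics/a_side.png

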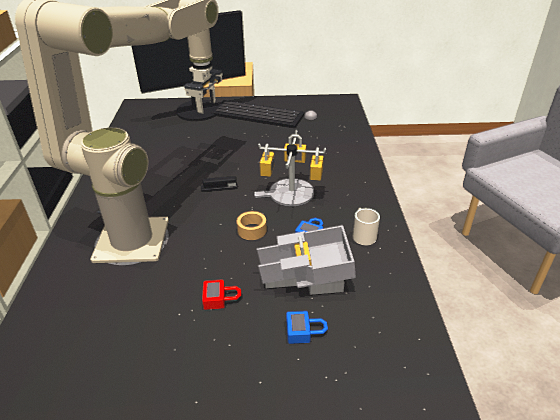

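View pics/a_top.png

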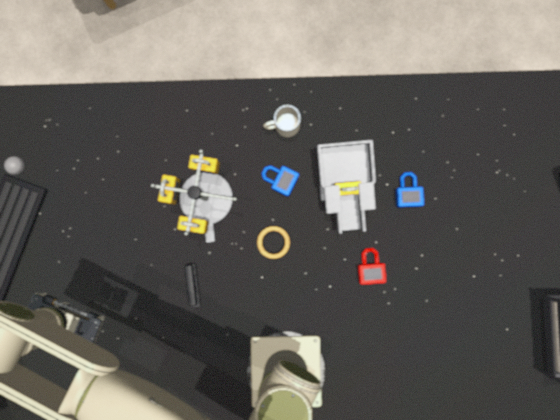

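View pics/a_wrist.png

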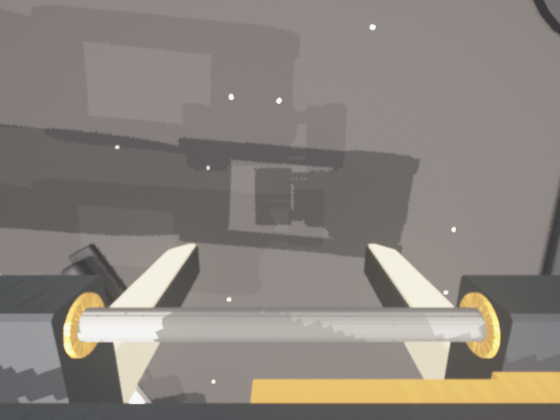

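```bash
cat > h.py <<'E'
import numpy as np, cv2
from scipy.spatial.transform import Rotation as R
def cam(c): return c["K"],np.array(c["position"]),R.from_rotvec(c["orientation"]).as_matrix()
def proj(c,P):
    K,p,M=cam(c); q=(np.atleast_2d(P)-p)@M; q=q*[1,-1,-1]
    u=q@K.T; return u[:,:2]/u[:,2:]
def ray(c,uv,z):
    K,p,M=cam(c); d=np.linalg.inv(K)@np.array([uv[0],uv[1],1.0]); d=M@(d*[1,-1,-1])
    return p+d*(z-p[2])/d[2]
def crop(c,x0,y0,x1,y1,f,name,pts=None):
    im=c["color"][:,:,::-1].copy()
    im=cv2.resize(im[y0:y1,x0:x1],None,fx=f,fy=f,interpolation=cv2.INTER_CUBIC)
    if pts is not None:
        for u in pts:
            cv2.circle(im,(int((u[0]-x0+.5)*f),int((u[1]-y0+.5)*f)),2,(255,0,255),-1)
    cv2.imwrite(name,im)
E
python3 - <<'E'
from plant import robot, optics
from h import *
import pickle
cs={}
for n in ["top","side"]:
    c=cs[n]=optics.read_camera(n)
    for k in ["chute","padlock","shackle","pointer","stand","free_hook","carousel","mug","tape","stapler","chute_throat","chute_hopper"]:
        try:
            r=optics.cut_out(n,k)
            print(n,k,[(round(d["confidence"],2),np.round(d["point"]).tolist(),int(d["region"].sum())) for d in r])
        except Exception as e: print(n,k,e)
pickle.dump(cs,open("cs.pkl","wb"))
crop(cs["top"],130,130,270,260,5,"pics/b_car.png")
crop(cs["top"],300,125,400,245,5,"pics/b_ch.png")
crop(cs["side"],240,120,340,215,6,"pics/b_car_s.png")
crop(cs["side"],250,215,370,300,6,"pics/b_ch_s.png")
E
```

```text
top chute []
top padlock [(0.85, [347.0, 184.0], 253), (0.85, [410.0, 193.0], 590), (0.7, [373.0, 269.0], 564), (0.54, [347.0, 179.0], 3963)]
top shackle [(0.89, [288.0, 177.0], 593), (0.86, [374.0, 272.0], 717), (0.82, [412.0, 193.0], 649), (0.51, [347.0, 188.0], 281)]
top pointer [(0.77, [199.0, 197.0], 3457), (0.38, [347.0, 186.0], 304)]
top stand [(0.88, [201.0, 196.0], 3733)]
top free_hook [(0.9, [192.0, 191.0], 1749), (0.74, [198.0, 195.0], 3635)]
top carousel [(0.95, [195.0, 192.0], 1841)]
top mug [(0.83, [286.0, 123.0], 718), (0.68, [192.0, 191.0], 1704)]
top tape [(0.65, [349.0, 179.0], 3902), (0.64, [287.0, 123.0], 734), (0.58, [261.0, 240.0], 240)]
top stapler [(0.75, [195.0, 287.0], 538)]
top chute_throat [(0.61, [349.0, 177.0], 4015)]
top chute_hopper [(0.77, [348.0, 178.0], 3853)]
side chute [(0.59, [314.0, 261.0], 4741), (0.15, [293.0, 157.0], 1207)]
side padlock [(0.94, [299.0, 328.0], 929), (0.74, [218.0, 294.0], 740), (0.71, [301.0, 251.0], 241), (0.52, [311.0, 226.0], 282)]
side shackle [(0.96, [216.0, 295.0], 685), (0.74, [304.0, 329.0], 802), (0.72, [309.0, 227.0], 239), (0.71, [300.0, 249.0], 278)]
side pointer [(0.57, [293.0, 175.0], 2413)]
side stand [(0.57, [293.0, 174.0], 2577)]
side free_hook [(0.98, [294.0, 155.0], 1149)]
side carousel [(0.9, [294.0, 154.0], 1356)]
side mug [(0.8, [368.0, 226.0], 784), (0.2, [251.0, 222.0], 702)]
side tape [(0.67, [252.0, 223.0], 732)]
side stapler [(0.81, [221.0, 185.0], 460)]
side chute_throat [(0.81, [312.0, 261.0], 4859)]
side chute_hopper [(0.9, [311.0, 263.0], 4755)]
```

View pics/b_car.png

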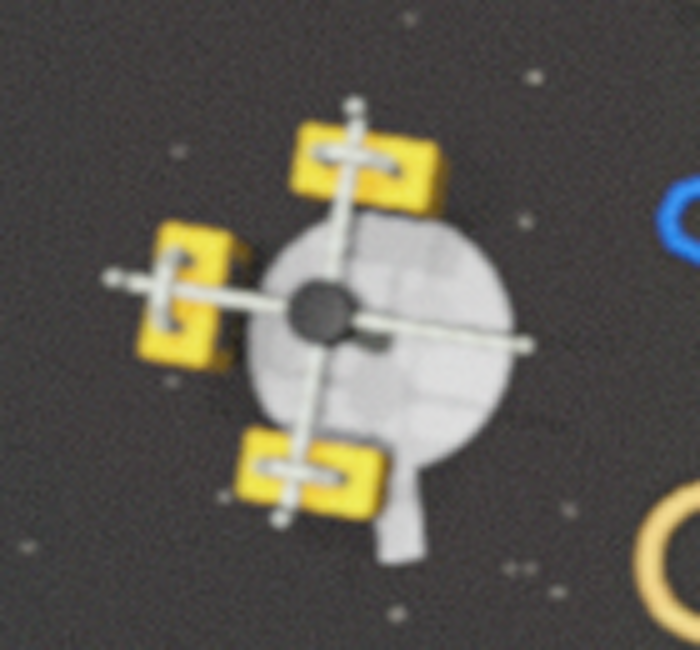

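View pics/b_ch.png

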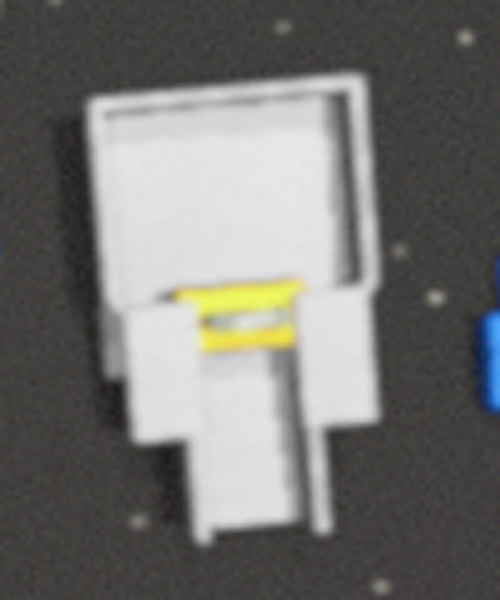

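View pics/b_car_s.png

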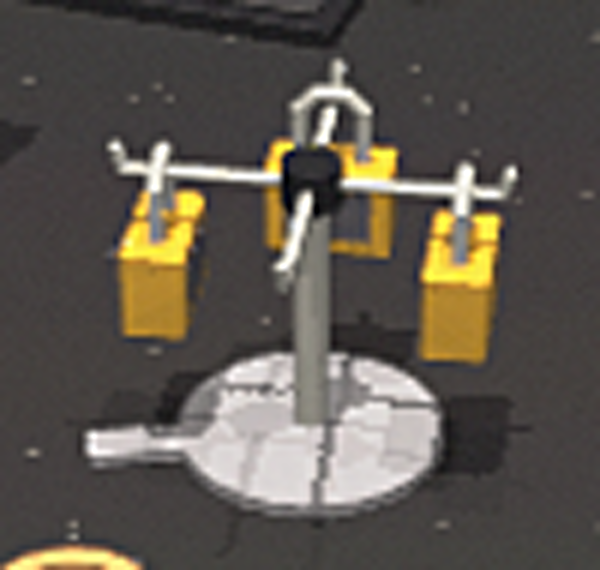

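View pics/b_ch_s.png

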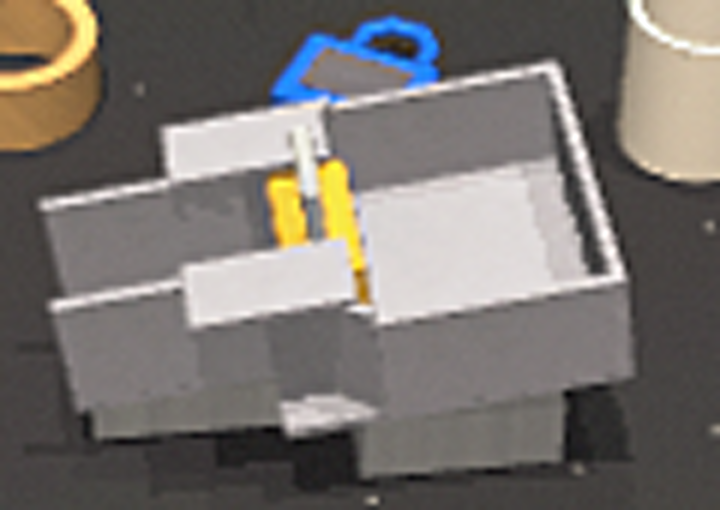

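```bash
cat > fit.py <<'E'
from h import *
import pickle
from scipy.optimize import least_squares
cs=pickle.load(open("cs.pkl","rb"))
def T(px,x0,y0,f): return (np.array(px)+.5)/f-.5+[x0,y0]
a=.14
def chp(s,n,h): return np.array([-.03+s*np.cos(a)-h*np.sin(a), n, .05+s*np.sin(a)+h*np.cos(a)])
def wr(p,L):
    c,s=np.cos(p[2]),np.sin(p[2]); return np.array([p[0]+c*L[0]-s*L[1],p[1]+s*L[0]+c*L[1],L[2]])
ct=lambda p:T(p,300,125,5); cd=lambda p:T(p,250,215,6)
st=lambda p:T(p,130,130,5); sd=lambda p:T(p,240,120,6)
ch=[("top",ct((262,537)),chp(-.1,0,.066)),("top",ct((192,438)),chp(-.035,.03,.071)),("top",ct((308,425)),chp(-.035,-.03,.071)),
("top",ct((199,303)),chp(.045,.03,.071)),("top",ct((300,290)),chp(.045,-.03,.071)),
("top",ct((107,116)),chp(.164,.075,.06)),("top",ct((350,92)),chp(.164,-.075,.06)),
("side",cd((350,240)),chp(.045,-.03,.071)),("side",cd((183,270)),chp(-.035,-.03,.071)),("side",cd((178,180)),chp(-.035,.03,.071)),("side",cd((326,152)),chp(.045,.03,.071))]
def res(p,L): return np.concatenate([proj(cs[k],wr(p,l))[0]-u for k,u,l in L])
r=least_squares(res,[.55,-.2,0],args=(ch,),loss="soft_l1"); print("chute",r.x,np.round(r.fun.reshape(-1,2),1).tolist())
pc=r.x
stn=[("top",st((402,559)),[-.142,0,.012]),("top",st((381,340)),[0,0,.018]),("top",st((323,312)),[0,0,.206]),
("side",sd((88,450)),[-.142,0,.006]),("side",sd((310,160)),[0,0,.206])]
tips=[("top",st((525,345)),0),("top",st((354,103)),1),("top",st((112,277)),2),("top",st((280,518)),3),("side",sd((512,170)),1),("side",sd((118,148)),3),("side",sd((338,65)),2)]
def res2(p):
    o=[res(p[:3],stn)]
    for k,u,i in tips:
        th=p[3]+i*np.pi/2
        o.append(proj(cs[k],wr(p,[-.123*np.cos(th),-.123*np.sin(th),.207]))[0]-u)
    return np.concatenate(o)
r=least_squares(res2,[.55,.2,0,1.5],loss="soft_l1"); print("stand",r.x,np.round(r.fun.reshape(-1,2),1).tolist())
pickle.dump((pc,r.x),open("fit.pkl","wb"))
E
python3 fit.py; python3 - <<'E'
from h import *;import pickle;cs=pickle.load(open("cs.pkl","rb"));c=cs["top"]
for n,u,z in [("mug",(288,121),.095),("tape",(273,242),.048),("stapler",(192,285),.04)]: print(n,ray(c,u,z))
E
```

```text
chute [ 0.57216834 -0.20408717  0.06330704] [[0.3, -0.3], [2.9, -0.9], [-0.3, -0.0], [-0.6, -0.5], [-0.7, 0.4], [-0.7, -1.5], [0.8, -1.1], [-1.5, -0.3], [-1.0, -0.5], [-1.9, 0.6], [-0.2, 0.6]]
stand [0.55614442 0.24567024 0.0810744  1.30412915] [[-0.0, -0.2], [-0.2, -0.3], [-0.7, -0.4], [-0.3, 0.0], [-0.2, 0.1], [1.5, -0.0], [0.6, -1.0], [-1.0, -0.4], [0.2, 1.2], [0.5, 0.5], [-2.0, -0.5], [-0.4, -0.7]]
mug [ 0.77963411 -0.02613677  0.095     ]
tape [0.40789231 0.02960525 0.048     ]
stapler [0.27821922 0.28771648 0.04      ]
```

```bash
cat >> h.py <<'E'
def pose(s):
    M=R.from_rotvec(s["orientation"]).as_matrix(); return np.r_[s["tool_pos"],np.arctan2(M[1,0],M[0,0])]
def plan(p0,wps,g,n):
    """p0,wps: x,y,z,yaw ; n rows for each wp; rounded 1mm / .01rad rows in tool axes"""
    p=np.array(p0,float); rows=[]
    for w,k in zip(wps,n):
        a=p.copy(); w=np.array(w,float)
        for i in range(1,k+1):
            t=a+(w-a)*i/k; d=t-p; c,s=np.cos(p[3]),np.sin(p[3])
            m=np.round([c*d[0]*1e3+s*d[1]*1e3, s*d[0]*1e3-c*d[1]*1e3, -d[2]*1e3]); tn=round(-d[3],2)
            rows.append([g,[int(v) for v in m],tn])
            p[0]+=(c*m[0]+s*m[1])/1e3; p[1]+=(s*m[0]-c*m[1])/1e3; p[2]-=m[2]/1e3; p[3]-=tn
    for i in range(0,len(rows),12): print(str(rows[i:i+12]).replace(" ",""))
    print("end",np.round(p,4))
E
python3 - <<'E'
from plant import robot
from h import *; import pickle
pc,ps=pickle.load(open("fit.pkl","rb"))
p0=pose(robot.read_state()); print(p0)
phi=ps[2]+np.pi+ps[3]
x,y=ps[0]+.09*np.cos(phi),ps[1]+.09*np.sin(phi)
print(phi,x,y)
plan(p0,[[p0[0]+.02,p0[1]-.02,.305,p0[3]],[x,y,.305,phi-np.pi]],-0.3,[4,20])
E
```

```text
[0.22632808 0.55569419 0.21862354 2.75481418]
4.526796199264414 0.5395367955209441 0.15721580847752026
[[-0.3,[-7,-3,-22],np.float64(-0.0)],[-0.3,[-6,-2,-21],np.float64(-0.0)],[-0.3,[-7,-3,-22],np.float64(-0.0)],[-0.3,[-6,-3,-21],np.float64(-0.0)],[-0.3,[-21,-12,0],np.float64(0.07)],[-0.3,[-21,-11,0],np.float64(0.07)],[-0.3,[-22,-9,0],np.float64(0.07)],[-0.3,[-23,-7,0],np.float64(0.06)],[-0.3,[-23,-6,0],np.float64(0.07)],[-0.3,[-24,-4,0],np.float64(0.07)],[-0.3,[-24,-3,0],np.float64(0.07)],[-0.3,[-24,-1,0],np.float64(0.07)]]
[[-0.3,[-23,0,0],np.float64(0.07)],[-0.3,[-24,3,0],np.float64(0.06)],[-0.3,[-24,3,0],np.float64(0.07)],[-0.3,[-23,6,0],np.float64(0.07)],[-0.3,[-23,7,0],np.float64(0.07)],[-0.3,[-23,8,0],np.float64(0.07)],[-0.3,[-21,10,0],np.float64(0.07)],[-0.3,[-21,12,0],np.float64(0.07)],[-0.3,[-20,13,0],np.float64(0.06)],[-0.3,[-20,14,0],np.float64(0.07)],[-0.3,[-18,16,0],np.float64(0.07)],[-0.3,[-17,16,0],np.float64(0.07)]]
end [0.5391 0.1571 0.3046 1.3848]
```

Call:
send_rows([
  [-0.3, [-7, -3, -22], 0],
  [-0.3, [-6, -2, -21], 0],
  [-0.3, [-7, -3, -22], 0],
  [-0.3, [-6, -3, -21], 0],
  [-0.3, [-21, -12, 0], 0.07],
  [-0.3, [-21, -11, 0], 0.07],
  [-0.3, [-22, -9, 0], 0.07],
  [-0.3, [-23, -7, 0], 0.06],
  [-0.3, [-23, -6, 0], 0.07],
  [-0.3, [-24, -4, 0], 0.07],
  [-0.3, [-24, -3, 0], 0.07],
  [-0.3, [-24, -1, 0], 0.07],
])

```text
t: 2.65
tool_pos: [0.3645, 0.3832, 0.3048]
orientation: [1.422, 2.801, 0.0]
force: [0.7, -0.8, -0.7]
opening: 0.0329
```

Call:
send_rows([
  [-0.3, [-23, 0, 0], 0.07],
  [-0.3, [-24, 3, 0], 0.06],
  [-0.3, [-24, 3, 0], 0.07],
  [-0.3, [-23, 6, 0], 0.07],
  [-0.3, [-23, 7, 0], 0.07],
  [-0.3, [-23, 8, 0], 0.07],
  [-0.3, [-21, 10, 0], 0.07],
  [-0.3, [-21, 12, 0], 0.07],
  [-0.3, [-20, 13, 0], 0.06],
  [-0.3, [-20, 14, 0], 0.07],
  [-0.3, [-18, 16, 0], 0.07],
  [-0.3, [-17, 16, 0], 0.07],
])

```text
t: 3.85
tool_pos: [0.5396, 0.1562, 0.3047]
orientation: [2.421, 2.002, 0.0]
force: [0.3, 0.6, 0.1]
opening: 0.0326
```

```bash
python3 - <<'E'
from plant import robot, optics
from h import *
s=robot.read_state();print(pose(s),s["opening"],s["t"])
c=optics.read_camera("wrist"); cv2.imwrite("pics/c_w.png",c["color"][:,:,::-1])
E
```

```text
[0.53963126 0.15619928 0.30469534 1.38177125] 0.03258223597885903 3.85
```

View pics/c_w.png

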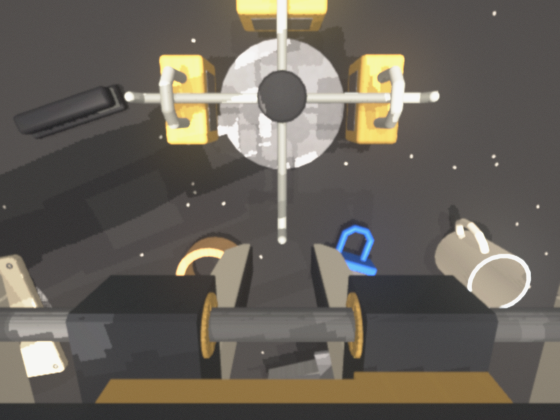

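```bash
python3 - <<'E'
from plant import robot, optics
from h import *; import pickle
pc,ps=pickle.load(open("fit.pkl","rb"))
c=optics.read_camera("wrist")
for u in [(282,96),(282,241),(131,97),(435,97)]: print(u,ray(c,u,.206))
a=ray(c,(282,96),.206)[:2];b=ray(c,(282,241),.206)[:2];d=b-a;print(np.hypot(*d),np.arctan2(d[1],d[0])%(2*np.pi),ps)
# arc plan from r=.09, grip
p0=[.5391,.1571,.3046,1.3848]
cx,cy=ps[:2]; phi0=4.527; tgt=ps[2]+np.pi
w=[[cx+.09*np.cos(phi0),cy+.09*np.sin(phi0),.176,phi0-np.pi]];n=[6]
k=14
for i in range(1,k+1):
    f=phi0+(tgt-phi0)*i/k; w.append([cx+.09*np.cos(f),cy+.09*np.sin(f),.176,f-np.pi]);n.append(1)
plan(p0,w,-.6,n)
E
```

```text
(282, 96) [0.55962657 0.2447148  0.206     ]
(282, 241) [0.53627622 0.1268096  0.206     ]
(131, 97) [0.44437583 0.26685342 0.206     ]
(435, 97) [0.676095   0.22083816 0.206     ]
0.12019514654753118 4.516875460832392 [0.55614442 0.24567024 0.0810744  1.30412915]
[[-0.6,[0,0,21],np.float64(-0.0)],[-0.6,[0,0,22],np.float64(-0.0)],[-0.6,[0,0,21],np.float64(-0.0)],[-0.6,[0,0,22],np.float64(-0.0)],[-0.6,[0,0,21],np.float64(-0.0)],[-0.6,[0,0,22],np.float64(-0.0)],[-0.6,[1,-8,0],np.float64(0.09)],[-0.6,[0,-8,0],np.float64(0.1)],[-0.6,[0,-9,0],np.float64(0.09)],[-0.6,[1,-8,0],np.float64(0.09)],[-0.6,[0,-8,0],np.float64(0.1)],[-0.6,[0,-9,0],np.float64(0.09)]]
[[-0.6,[1,-8,0],np.float64(0.09)],[-0.6,[0,-9,0],np.float64(0.09)],[-0.6,[1,-8,0],np.float64(0.1)],[-0.6,[0,-8,0],np.float64(0.09)],[-0.6,[0,-9,0],np.float64(0.09)],[-0.6,[1,-8,0],np.float64(0.1)],[-0.6,[0,-8,0],np.float64(0.09)],[-0.6,[1,-9,0],np.float64(0.09)]]
end [0.4668 0.2386 0.1756 0.0848]
```

Call:
send_rows([
  [-0.3, [0, 0, 21], 0],
  [-0.3, [0, 0, 22], 0],
  [-0.3, [0, 0, 21], 0],
  [-0.3, [0, 0, 22], 0],
  [-0.3, [0, 0, 21], 0],
  [-0.3, [0, 0, 22], 0],
  [-0.75, [0, 0, 0], 0],
  [-0.75, [0, 0, 0], 0],
  [-0.75, [0, 0, 0], 0],
], newtons=5)

```text
t: 4.85
tool_pos: [0.5398, 0.1576, 0.1774]
orientation: [2.417, 2.006, 0.003]
force: [1.3, 0.4, 0.1]
opening: 0.0141
```

Call:
send_rows([
  [-0.75, [1, -8, 0], 0.09],
  [-0.75, [0, -8, 0], 0.1],
  [-0.75, [0, -9, 0], 0.09],
  [-0.75, [1, -8, 0], 0.09],
  [-0.75, [0, -8, 0], 0.1],
  [-0.75, [0, -9, 0], 0.09],
  [-0.75, [1, -8, 0], 0.09],
])

```text
t: 5.55
tool_pos: [0.4902, 0.1857, 0.1777]
orientation: [2.933, 1.123, 0.005]
force: [-0.2, -1.8, 0.3]
opening: 0.0118
```

Call:
send_rows([
  [-0.75, [0, -9, 0], 0.09],
  [-0.75, [1, -8, 0], 0.1],
  [-0.75, [0, -8, 0], 0.09],
  [-0.75, [0, -9, 0], 0.09],
  [-0.75, [1, -8, 0], 0.1],
  [-0.75, [0, -8, 0], 0.09],
  [-0.75, [1, -9, 0], 0.09],
  [-0.75, [0, 0, 0], 0],
  [-0.75, [0, 0, 0], 0],
])

```text
t: 6.45
tool_pos: [0.4674, 0.239, 0.1769]
orientation: [-3.138, -0.138, -0.003]
force: [0.3, 0.9, 0.9]
opening: 0.0117
```

```bash
python3 - <<'E'
from plant import robot, optics
from h import *
s=robot.read_state();print(pose(s),s["opening"],s["t"],s["force"])
c=optics.read_camera("top"); crop(c,130,130,270,260,5,"pics/d_t.png")
c=optics.read_camera("side"); crop(c,240,100,340,215,5,"pics/d_s.png")
E
```

```text
[0.46736085 0.23902383 0.17693603 0.08815034] 0.01173310023151996 6.45 [0.26574115 0.88645523 0.85120413]
```

View pics/d_t.png

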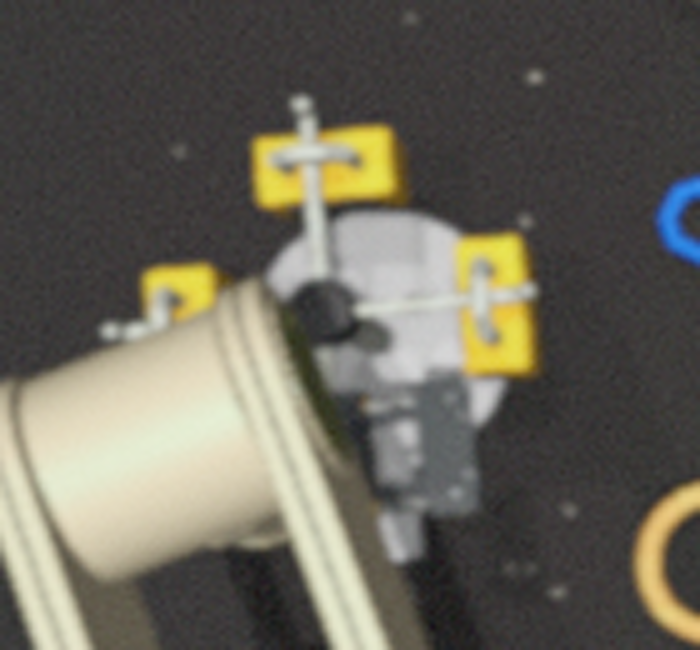

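View pics/d_s.png

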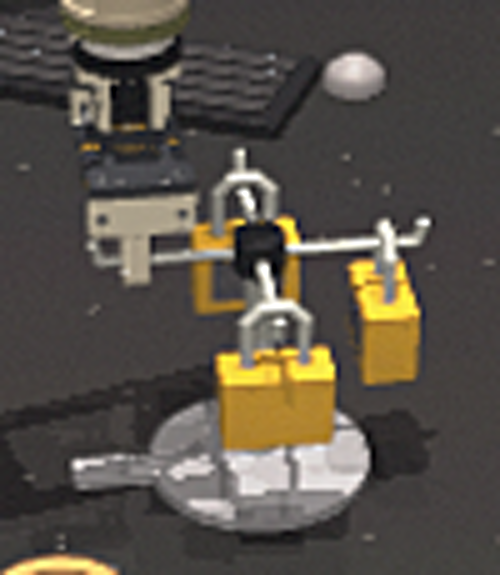

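```bash
python3 - <<'E'
from plant import robot
from h import *; import pickle
from fit import chp, wr
pc,ps=pickle.load(open("fit.pkl","rb"))
L=wr(pc,chp(.033,0,0)); print(L)
p0=[.4668,.2386,.1756,.0848]
plan(p0,[p0,[p0[0],p0[1],.305,p0[3]],[L[0],L[1],.305,pc[2]+np.pi/2]],-.3,[3,5,16])
E
```

```text
chute [ 0.57216834 -0.20408717  0.06330704] [[0.3, -0.3], [2.9, -0.9], [-0.3, -0.0], [-0.6, -0.5], [-0.7, 0.4], [-0.7, -1.5], [0.8, -1.1], [-1.5, -0.3], [-1.0, -0.5], [-1.9, 0.6], [-0.2, 0.6]]
stand [0.55614442 0.24567024 0.0810744  1.30412915] [[-0.0, -0.2], [-0.2, -0.3], [-0.7, -0.4], [-0.3, 0.0], [-0.2, 0.1], [1.5, -0.0], [0.6, -1.0], [-1.0, -0.4], [0.2, 1.2], [0.5, 0.5], [-2.0, -0.5], [-0.4, -0.7]]
[ 0.57484011 -0.2039178   0.05460492]
[[-0.3,[0,0,0],np.float64(-0.0)],[-0.3,[0,0,0],np.float64(-0.0)],[-0.3,[0,0,0],np.float64(-0.0)],[-0.3,[0,0,-26],np.float64(-0.0)],[-0.3,[0,0,-26],np.float64(-0.0)],[-0.3,[0,0,-26],np.float64(-0.0)],[-0.3,[0,0,-26],np.float64(-0.0)],[-0.3,[0,0,-25],np.float64(-0.0)],[-0.3,[4,28,0],np.float64(-0.1)],[-0.3,[2,29,0],np.float64(-0.09)],[-0.3,[-1,28,0],np.float64(-0.1)],[-0.3,[-4,28,0],np.float64(-0.1)]]
[[-0.3,[-7,28,0],np.float64(-0.09)],[-0.3,[-9,27,0],np.float64(-0.1)],[-0.3,[-11,26,0],np.float64(-0.1)],[-0.3,[-15,25,0],np.float64(-0.09)],[-0.3,[-16,23,0],np.float64(-0.1)],[-0.3,[-19,21,0],np.float64(-0.1)],[-0.3,[-20,20,0],np.float64(-0.1)],[-0.3,[-23,17,0],np.float64(-0.09)],[-0.3,[-24,15,0],np.float64(-0.1)],[-0.3,[-26,13,0],np.float64(-0.1)],[-0.3,[-26,10,0],np.float64(-0.09)],[-0.3,[-28,8,0],np.float64(-0.1)]]
end [ 0.5747 -0.2043  0.3046  1.6348]
```

Call:
send_rows([
  [-0.3, [0, 0, 0], 0],
  [-0.3, [0, 0, 0], 0],
  [-0.3, [0, 0, 0], 0],
  [-0.3, [0, 0, -26], 0],
  [-0.3, [0, 0, -26], 0],
  [-0.3, [0, 0, -26], 0],
  [-0.3, [0, 0, -26], 0],
  [-0.3, [0, 0, -25], 0],
  [1, [4, 28, 0], -0.1],
  [1, [2, 29, 0], -0.09],
  [1, [-1, 28, 0], -0.1],
  [1, [-4, 28, 0], -0.1],
])

```text
t: 7.75
tool_pos: [0.4937, 0.127, 0.3046]
orientation: [3.052, 0.746, 0.0]
force: [0.4, -0.6, -0.6]
opening: 0.0597
```

Call:
send_rows([
  [1, [-7, 28, 0], -0.09],
  [1, [-9, 27, 0], -0.1],
  [1, [-11, 26, 0], -0.1],
  [1, [-15, 25, 0], -0.09],
  [1, [-16, 23, 0], -0.1],
  [1, [-19, 21, 0], -0.1],
  [1, [-20, 20, 0], -0.1],
  [1, [-23, 17, 0], -0.09],
  [1, [-24, 15, 0], -0.1],
  [1, [-26, 13, 0], -0.1],
  [1, [-26, 10, 0], -0.09],
  [1, [-28, 8, 0], -0.1],
])

```text
t: 8.95
tool_pos: [0.5747, -0.2056, 0.3044]
orientation: [-2.145, -2.295, 0.0]
force: [1.3, -0.1, -0.7]
opening: 0.093
```

```bash
python3 - <<'E'
from plant import robot, optics
from h import *
import pickle
s=robot.read_state();print(pose(s),s["opening"],s["t"],s["force"])
c=optics.read_camera("top"); crop(c,130,130,270,260,5,"pics/e_t.png")
c=optics.read_camera("wrist");pickle.dump(c,open("w.pkl","wb")); cv2.imwrite("pics/e_w.png",c["color"][:,:,::-1])
E
```

```text
[ 0.57465238 -0.20558478  0.30442492  1.638713  ] 0.09295266560078375 8.95 [ 1.25489223 -0.05899899 -0.72061918]
```

View pics/e_t.png

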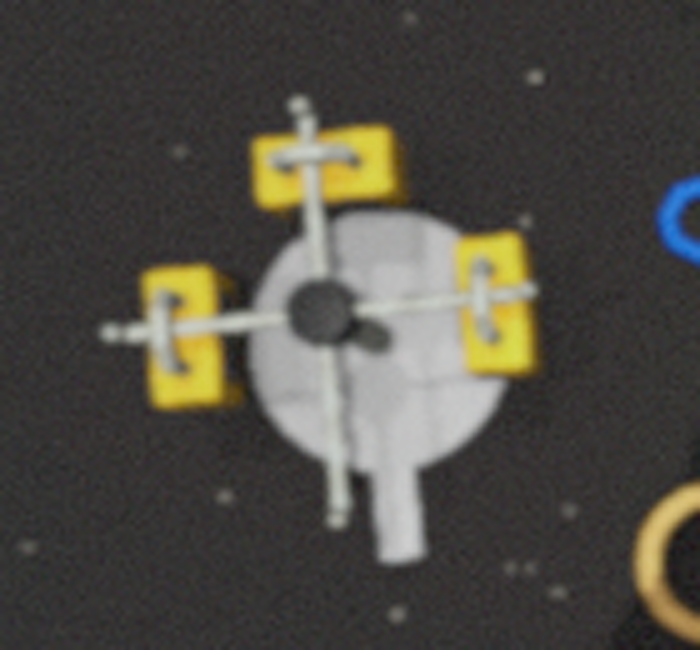

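View pics/e_w.png

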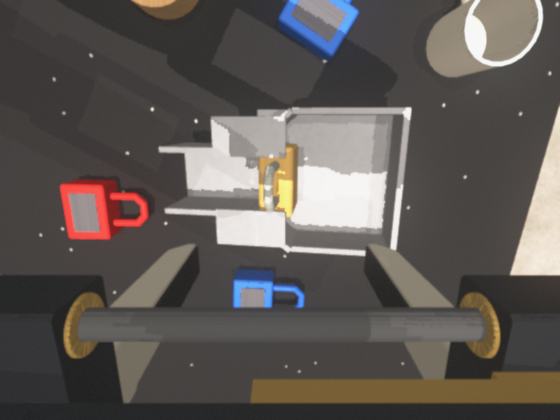

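```bash
sed -i '/^r=\|^pickle.dump\|^pc=/d' fit.py; python3 - <<'E'
import pickle,numpy as np
from h import *; from fit import chp,wr
c=pickle.load(open("w.pkl","rb")); pc,ps=pickle.load(open("fit.pkl","rb"))
P=[chp(-.035,.03,.071),chp(-.035,-.03,.071),chp(.045,.03,.071),chp(.045,-.03,.071),chp(.164,.075,.06),chp(.164,-.075,.06),chp(-.1,.033,.066),chp(-.1,-.033,.066),
 chp(.033,0,.11),chp(.033,.025,.094),chp(.033,-.025,.094),chp(.053,.04,.06),chp(.053,-.04,.06),chp(.053,-.04,.0)]
crop(c,150,90,420,260,3,"pics/f.png",[proj(c,wr(pc,p))[0] for p in P])
E
```

```text
(no output)
```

View pics/f.png

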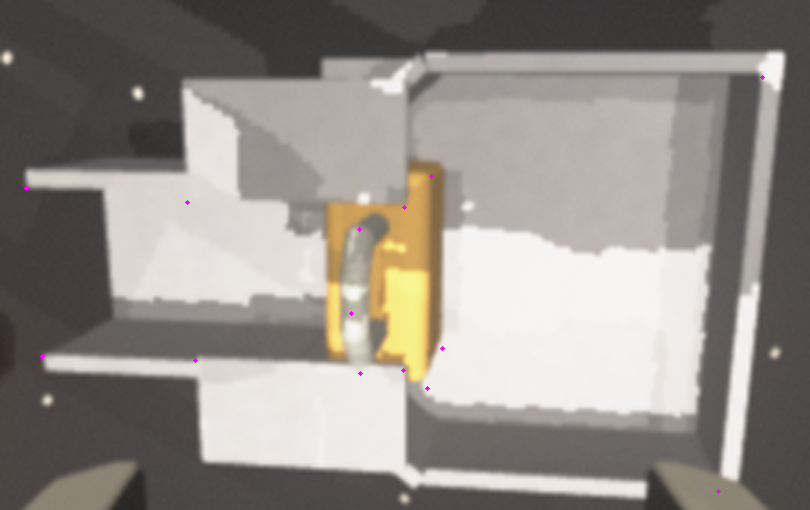

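Call:
send_rows([
  [1, [1, -6, 30], 0],
  [1, [0, 0, 30], 0],
  [1, [0, 0, 30], 0],
  [1, [0, 0, 30], 0],
  [1, [0, 0, 30], 0],
  [1, [0, 0, 25], 0],
  [1, [0, 0, 20], 0],
  [1, [0, 0, 10], 0],
  [1, [0, 0, 12], 0],
  [1, [0, 0, 0], 0],
], newtons=8)

```text
t: 10.05
tool_pos: [0.5678, -0.2031, 0.0863]
orientation: [-2.148, -2.29, 0.001]
force: [-1.5, 0.1, -0.1]
opening: 0.0929
```

```bash
python3 - <<'E'
from plant import robot, optics
from h import *
s=robot.read_state();print(pose(s),s["opening"],s["t"],s["force"])
c=optics.read_camera("side"); crop(c,230,195,380,310,5,"pics/g_s.png")
E
```

```text
[ 0.56781985 -0.20314137  0.08631328  1.63457457] 0.0929422287989861 10.05 [-1.47407476  0.12693918 -0.08606003]
```

View pics/g_s.png

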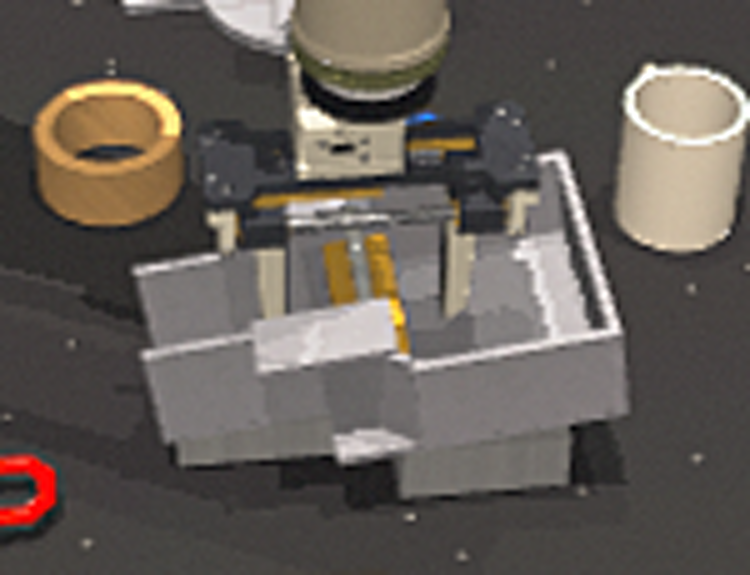

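Call:
send_rows([
  [0.08, [0, 0, 0], 0],
  [0.08, [0, 0, 0], 0],
  [0.08, [0, 0, 0], 0],
  [0.08, [0, 0, 0], 0],
  [0.08, [0, 7, -1], 0],
  [0.08, [0, 7, -1], 0],
  [0.08, [0, 7, -1], 0],
])

```text
t: 10.8
tool_pos: [0.5896, -0.2025, 0.0908]
orientation: [-2.149, -2.291, 0.001]
force: [-6.2, -0.6, 4.9]
opening: 0.0507
```

```bash
python3 - <<'E'
from plant import robot, optics
from h import *
s=robot.read_state();print(pose(s),s["opening"],s["t"],s["force"])
c=optics.read_camera("side"); crop(c,230,195,380,310,5,"pics/g_s2.png")
E
```

```text
[ 0.58961549 -0.20246351  0.09080581  1.63469791] 0.05072710692632832 10.8 [-6.21649386 -0.63568959  4.89241949]
```

View pics/g_s2.png

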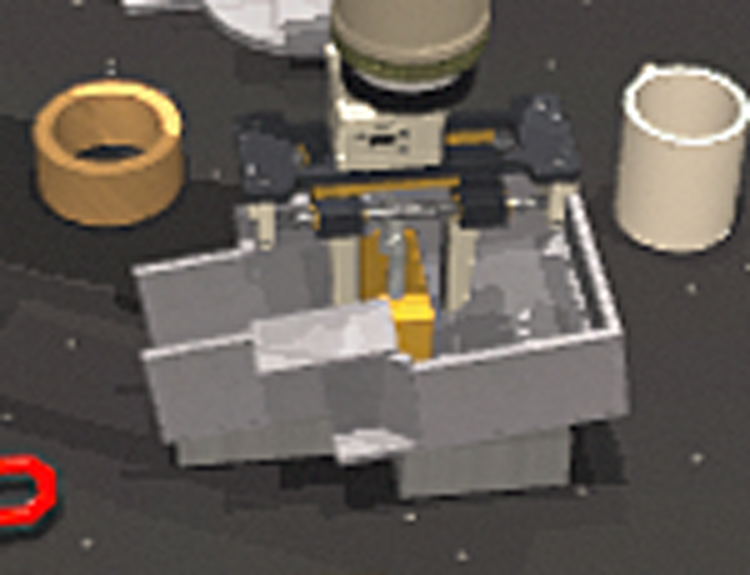

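Call:
send_rows([
  [0.08, [0, 7, -3], 0],
  [0.08, [0, 7, -2], 0],
  [0.08, [0, 7, -1], 0],
  [0.08, [0, 7, -1], 0],
  [0.08, [0, 7, -1], 0],
  [0.08, [0, 6, -1], 0],
  [0.08, [0, 5, -1], 0],
  [0.08, [0, 0, 0], 0],
])

```text
t: 11.65
tool_pos: [0.6366, -0.1995, 0.1013]
orientation: [2.148, 2.291, 0.001]
force: [-2.6, 0.2, 1.1]
opening: 0.0503
```

Call:
send_rows([
  [0.08, [0, -2, 0], 0],
  [0.08, [0, -2, 0], 0],
  [0.2, [0, 0, 0], 0],
  [0.3, [0, 0, 0], 0],
  [0.3, [0, 0, 0], 0],
])

```text
t: 12.15
tool_pos: [0.6314, -0.1997, 0.1006]
orientation: [2.149, 2.291, 0.0]
force: [-0.7, -1.2, -1.0]
opening: 0.0601
```

```bash
python3 - <<'E'
from plant import robot, optics
from h import *
s=robot.read_state();print(pose(s),s["opening"],s["t"],s["force"])
c=optics.read_camera("side"); crop(c,230,195,380,310,5,"pics/g_s3.png")
E
```

```text
[ 0.63142165 -0.19965728  0.10059919  1.63474068] 0.06013783411715268 12.15 [-0.72704842 -1.18693684 -1.01707462]
```

View pics/g_s3.png

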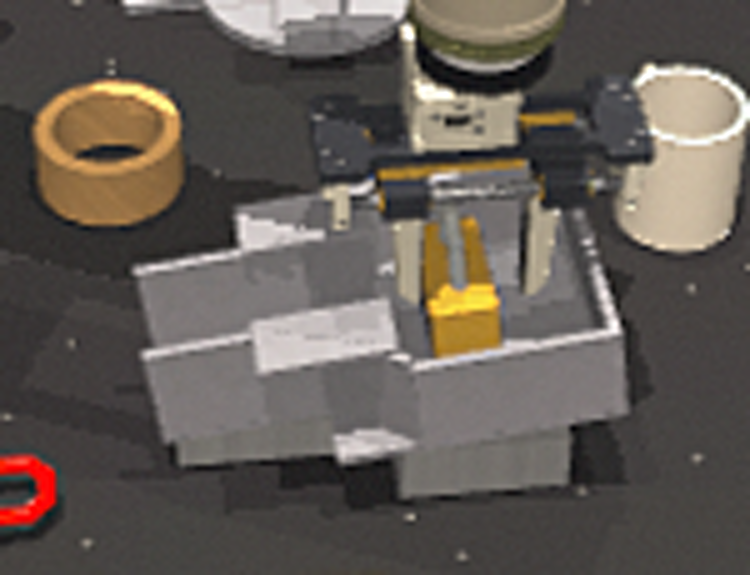

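Call:
send_rows([
  [0.3, [0, 0, -15], 0],
  [0.3, [0, 0, -25], 0],
  [0.3, [0, 0, -40], 0],
  [0.3, [0, 0, -40], 0],
  [0.5, [0, 0, -40], 0],
  [1, [0, 0, -40], 0],
])

```text
t: 12.8
tool_pos: [0.6316, -0.1996, 0.3043]
orientation: [2.148, 2.29, 0.002]
force: [0.9, -1.0, -0.4]
opening: 0.0722
```

Call:
send_rows([
  [1, [0, 0, 0], 0.13],
  [1, [0, 0, 0], 0.13],
  [1, [0, 0, 0], 0.13],
  [1, [0, 0, 0], 0.13],
  [1, [0, 0, 0], 0.13],
  [1, [0, 0, 0], 0.13],
  [1, [0, 0, 0], 0.13],
  [1, [0, 0, 0], 0.13],
  [1, [0, 0, 0], 0.13],
  [1, [0, 0, 0], 0.13],
  [1, [0, 0, 0], 0.13],
  [1, [0, 0, 0], 0.14],
])

```text
t: 14.0
tool_pos: [0.6318, -0.1997, 0.3025]
orientation: [3.139, 0.093, 0.003]
force: [-0.6, -0.5, 0.8]
opening: 0.0934
```

```bash
python3 - <<'E'
from plant import robot, optics
from h import *; import pickle
from fit import chp,wr
pc,ps=pickle.load(open("fit.pkl","rb"))
s=robot.read_state();print(pose(s),s["opening"],s["t"],s["force"])
cs={}
for n in ["top","wrist","side"]: cs[n]=optics.read_camera(n)
pickle.dump(cs,open("cs2.pkl","wb"))
S=.095
P=[chp(S,0,.11),chp(S,.025,.094),chp(S,-.025,.094)]+[chp(S+a,b,.06) for a in(-.02,.02) for b in(-.04,.04)]
Q={n:[proj(cs[n],wr(pc,p))[0] for p in P] for n in cs}
cv2.imwrite("pics/h_w0.png",cs["wrist"]["color"][:,:,::-1])
crop(cs["top"],300,125,400,245,5,"pics/h_t.png",Q["top"])
crop(cs["side"],270,205,370,290,6,"pics/h_s.png",Q["side"])
E
```

```text
[ 0.63180657 -0.199703    0.30254522  0.05951736] 0.09340516369846621 14.0 [-0.55137432 -0.53419019  0.79572831]
```

View pics/h_w0.png

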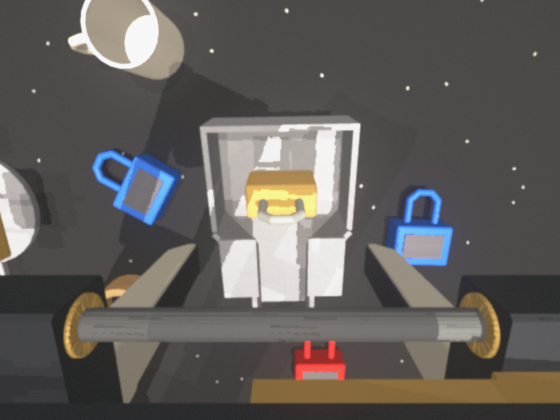

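View pics/h_s.png

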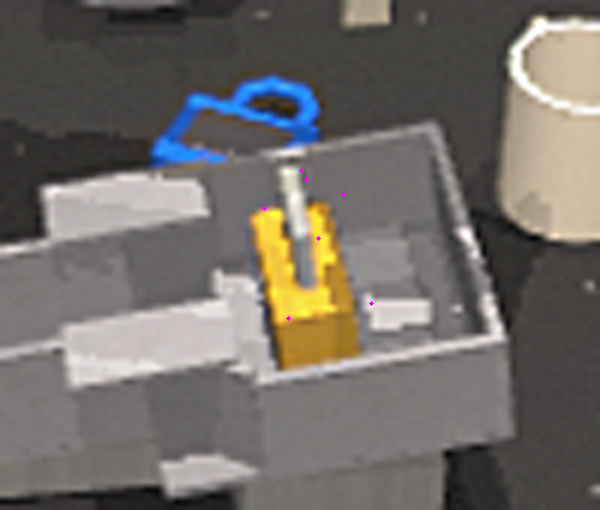

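View pics/h_t.png

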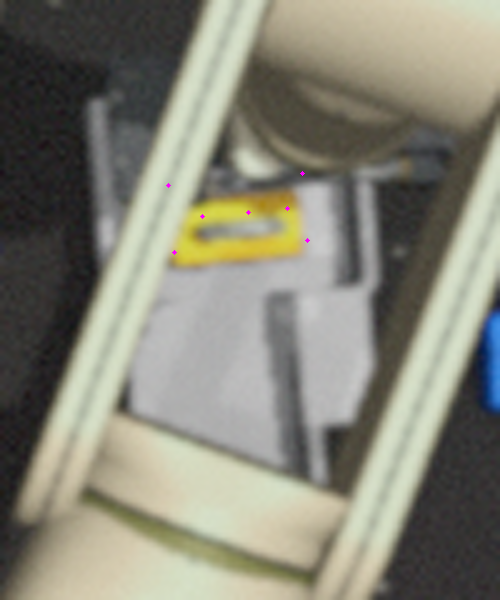

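```bash
python3 - <<'E'
import pickle; from h import *
cs=pickle.load(open("cs2.pkl","rb"))
crop(cs["wrist"],195,110,365,290,4,"pics/h_w1.png")
E
```

```text
(no output)
```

View pics/h_w1.png

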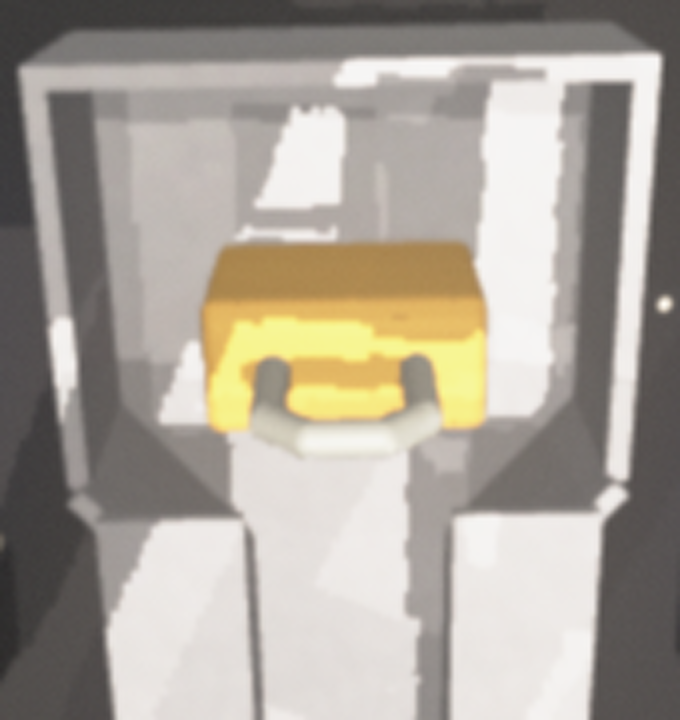

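```bash
python3 - <<'E'
import pickle; from h import *; from fit import chp,wr,T,least_squares
pc,ps=pickle.load(open("fit.pkl","rb")); cs=pickle.load(open("cs2.pkl","rb"))
W=lambda p:T(p,195,110,4); S=lambda p:T(p,270,205,6); Tt=lambda p:T(p,300,125,5)
ob=[("wrist",W((203,302)),(.02,.04,.06)),("wrist",W((487,300)),(.02,-.04,.06)),("wrist",W((212,428)),(-.02,.04,.06)),("wrist",W((485,428)),(-.02,-.04,.06)),
("wrist",W((228,243)),(.02,.04,0)),("wrist",W((465,243)),(.02,-.04,0)),
("side",S((253,215)),(-.02,.04,.06)),("side",S((327,203)),(.02,.04,.06)),("side",S((358,313)),(.02,-.04,.06)),("side",S((278,318)),(-.02,-.04,.06)),
("top",Tt((301,251)),(-.02,-.04,.06)),("top",Tt((300,195)),(.02,-.04,.06))]
def res(p):
    o=[]
    for k,u,(x,y,z) in ob:
        c,s=np.cos(p[2]),np.sin(p[2])
        o.append(proj(cs[k],wr(pc,chp(p[0]+c*x-s*y,p[1]+s*x+c*y,z)))[0]-u)
    return np.concatenate(o)
r=least_squares(res,[.085,0,0],loss="soft_l1"); print(r.x,np.round(r.fun.reshape(-1,2),1).tolist())
s,n,y=r.x
# check chute fit in wrist: hopper inner corners
for u in [(48,92),(632,85)]: print(W(u))
print(proj(cs["wrist"],wr(pc,chp(.164,.075,.06))),proj(cs["wrist"],wr(pc,chp(.164,-.075,.06))))
g=wr(pc,chp(s,n,.049)); f=wr(pc,chp(s,n,0)); print("grip",g,"floor",f,"yaw",pc[2]+y)
E
```

```text
[ 0.08687719  0.00078769 -0.00577543] [[-0.7, -0.2], [1.7, -0.3], [-1.1, 1.6], [0.9, 1.1], [-2.1, -1.1], [2.1, -1.6], [-0.8, -0.9], [-0.0, -1.1], [-0.8, -1.2], [-1.2, 0.3], [1.0, 0.6], [0.3, -1.5]]
[206.625 132.625]
[352.625 130.875]
[[207.6124073  132.42992464]] [[355.04558814 130.36498491]]
grip [ 0.62120954 -0.2001891   0.1106437 ] floor [ 0.62803346 -0.19975652  0.06212311] yaw 0.057531605399688227
```

Call:
send_rows([
  [1, [-5, 0, 10], 0],
  [1, [-5, 0, 30], 0],
  [1, [0, 0, 35], 0],
  [1, [0, 0, 35], 0],
  [1, [0, 0, 35], 0],
  [1, [0, 0, 30], 0],
  [1, [0, 0, 20], 0],
  [1, [0, 0, 11], 0],
  [1, [0, 0, 0], 0],
])

```text
t: 15.05
tool_pos: [0.6206, -0.1999, 0.0933]
orientation: [-3.139, -0.106, 0.004]
force: [-0.6, 0.5, -0.6]
opening: 0.0929
```

```bash
python3 - <<'E'
from plant import robot, optics
from h import *
s=robot.read_state();print(pose(s),s["opening"],s["t"],s["force"])
c=optics.read_camera("side"); crop(c,250,175,380,300,5,"pics/i_s.png")
E
```

```text
[ 0.62061103 -0.19993375  0.0932528   0.06720159] 0.09293513481289237 15.05 [-0.55886428  0.48975795 -0.60560789]
```

View pics/i_s.png

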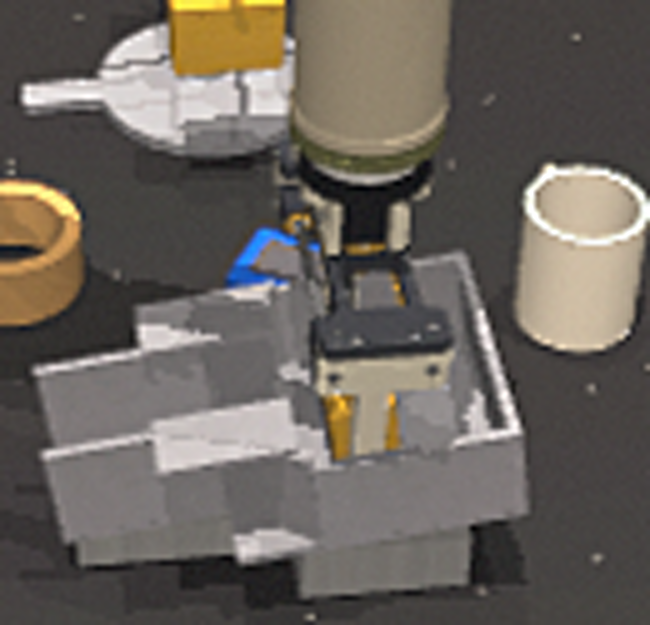

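Call:
send_rows([
  [1, [0, 0, -4], 0],
  [0.5, [0, 0, 0], 0],
  [0.5, [0, 0, 0], 0],
  [0.5, [0, 0, 0], 0],
  [0.5, [0, 0, 0], 0],
  [0.5, [0, 0, 0], 0],
], newtons=45)

```text
t: 15.7
tool_pos: [0.6224, -0.2005, 0.1004]
orientation: [3.139, 0.102, 0.004]
force: [-0.1, 0.2, 5.6]
opening: 0.0797
```

Call:
send_rows([
  [0.5, [0, 0, -5], 0],
  [0.5, [0, 0, -10], 0],
  [0.5, [0, 0, -20], 0],
  [0.5, [0, 0, -20], 0],
  [0.5, [0, 0, -20], 0],
  [0.5, [0, 0, 0], 0],
])

```text
t: 16.3
tool_pos: [0.6233, -0.2011, 0.1778]
orientation: [3.137, 0.102, 0.008]
force: [1.6, -0.8, -2.9]
opening: 0.0796
```

```bash
python3 - <<'E'
from plant import robot, optics
from h import *
s=robot.read_state();print(pose(s),s["opening"],s["t"],s["force"])
c=optics.read_camera("side"); crop(c,250,175,380,300,5,"pics/j_s.png")
E
```

```text
[ 0.62330095 -0.20113328  0.1777824   0.06477814] 0.07961181940935212 16.3 [ 1.63868055 -0.78394276 -2.87201446]
```

View pics/j_s.png

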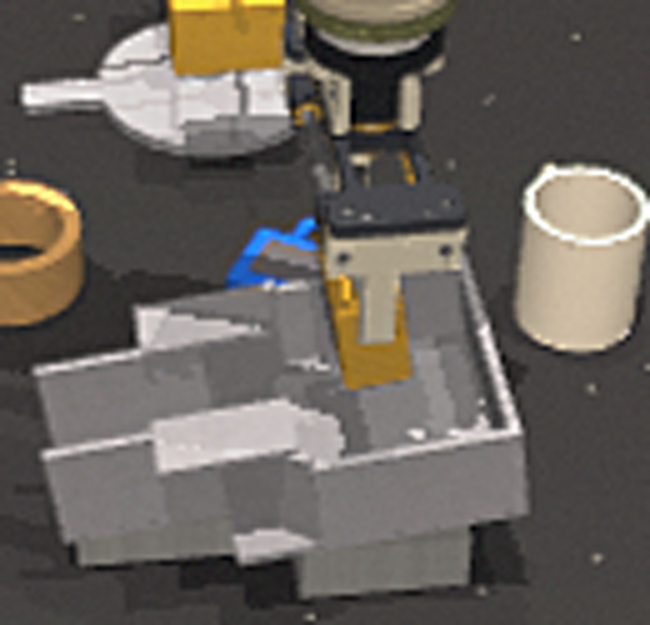

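```bash
python3 - <<'E'
from plant import robot
import pickle; from h import *; from fit import wr,T,least_squares
pc,ps=pickle.load(open("fit.pkl","rb")); cs=pickle.load(open("cs2.pkl","rb"));c=cs["top"]
st=lambda p:T(p,130,130,5)
tips=[((338,520),0),((533,290),1),((298,103),2),((110,333),3)]
def res(p):
    return np.concatenate([proj(c,wr([p[0],p[1],ps[2]],[-.123*np.cos(p[2]+i*np.pi/2),-.123*np.sin(p[2]+i*np.pi/2),.207]))[0]-st(u) for u,i in tips])
r=least_squares(res,[ps[0],ps[1],0]);print(r.x,r.fun.round(1))
cx,cy,_=ps[:3]; th=ps[2]+r.x[2]; print("hook yaw",th)
p0=pose(robot.read_state())
x,y=cx-.175*np.cos(th),cy-.175*np.sin(th)
plan(p0,[[p0[0],p0[1],.30,p0[3]],[x,y,.30,th]],.5,[5,19])
E
```

```text
[0.55565237 0.24546653 0.00100843] [ 0.3  1.4  0.4 -0.4  0.4 -1.1 -1.   0.1]
hook yaw 0.08208282413494844
[[0.5,[0,0,-25],np.float64(-0.0)],[0.5,[0,0,-25],np.float64(-0.0)],[0.5,[0,0,-25],np.float64(-0.0)],[0.5,[0,0,-25],np.float64(-0.0)],[0.5,[0,0,-24],np.float64(-0.0)],[0.5,[-11,-24,0],np.float64(-0.0)],[0.5,[-11,-23,0],np.float64(-0.0)],[0.5,[-12,-24,0],np.float64(-0.0)],[0.5,[-11,-23,0],np.float64(-0.0)],[0.5,[-11,-24,0],np.float64(-0.0)],[0.5,[-11,-23,0],np.float64(-0.01)],[0.5,[-11,-24,0],np.float64(0.0)]]
[[0.5,[-11,-23,0],np.float64(0.0)],[0.5,[-11,-24,0],np.float64(0.0)],[0.5,[-11,-24,0],np.float64(0.0)],[0.5,[-11,-23,0],np.float64(0.0)],[0.5,[-11,-24,0],np.float64(-0.0)],[0.5,[-11,-23,0],np.float64(-0.0)],[0.5,[-11,-24,0],np.float64(-0.0)],[0.5,[-10,-24,0],np.float64(-0.0)],[0.5,[-11,-23,0],np.float64(-0.0)],[0.5,[-11,-24,0],np.float64(-0.01)],[0.5,[-11,-24,0],np.float64(0.0)],[0.5,[-11,-23,0],np.float64(0.0)]]
end [0.3815 0.2308 0.2995 0.0849]
```

Call:
send_rows([
  [0.5, [0, 0, -25], 0],
  [0.5, [0, 0, -25], 0],
  [0.5, [0, 0, -25], 0],
  [0.5, [0, 0, -25], 0],
  [0.5, [0, 0, -24], 0],
  [0.5, [-11, -24, 0], 0],
  [0.5, [-11, -23, 0], 0],
  [0.5, [-12, -24, 0], 0],
  [0.5, [-11, -23, 0], 0],
  [0.5, [-11, -24, 0], 0],
  [0.5, [-11, -23, 0], -0.01],
  [0.5, [-11, -24, 0], 0],
])

```text
t: 17.55
tool_pos: [0.5315, -0.04, 0.2957]
orientation: [-3.139, -0.118, 0.004]
force: [0.9, 1.0, -4.0]
opening: 0.0798
```

Call:
send_rows([
  [0.5, [-11, -23, 0], 0],
  [0.5, [-11, -24, 0], 0],
  [0.5, [-11, -24, 0], 0],
  [0.5, [-11, -23, 0], 0],
  [0.5, [-11, -24, 0], 0],
  [0.5, [-11, -23, 0], 0],
  [0.5, [-11, -24, 0], 0],
  [0.5, [-10, -24, 0], 0],
  [0.5, [-11, -23, 0], 0],
  [0.5, [-11, -24, 0], -0.01],
  [0.5, [-11, -24, 0], 0],
  [0.5, [-11, -23, 0], 0],
])

```text
t: 18.75
tool_pos: [0.3793, 0.2319, 0.2959]
orientation: [3.138, 0.133, -0.003]
force: [1.3, 0.1, -3.7]
opening: 0.0799
```

```bash
python3 - <<'E'
from plant import robot, optics
from h import *; import pickle
s=robot.read_state();print(pose(s),s["opening"],s["t"],s["force"])
cs={}
for n in ["wrist","side"]: cs[n]=optics.read_camera(n)
pickle.dump(cs,open("cs3.pkl","wb"))
cv2.imwrite("pics/k_w.png",cs["wrist"]["color"][:,:,::-1])
crop(cs["side"],220,90,350,215,5,"pics/k_s.png")
E
```

```text
[0.37929405 0.23193469 0.29594731 0.08483896] 0.07987481365318119 18.75 [ 1.31279474  0.14205841 -3.65117317]
```

View pics/k_w.png

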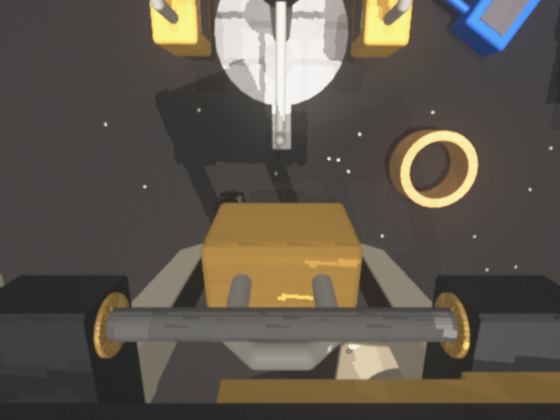

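View pics/k_s.png

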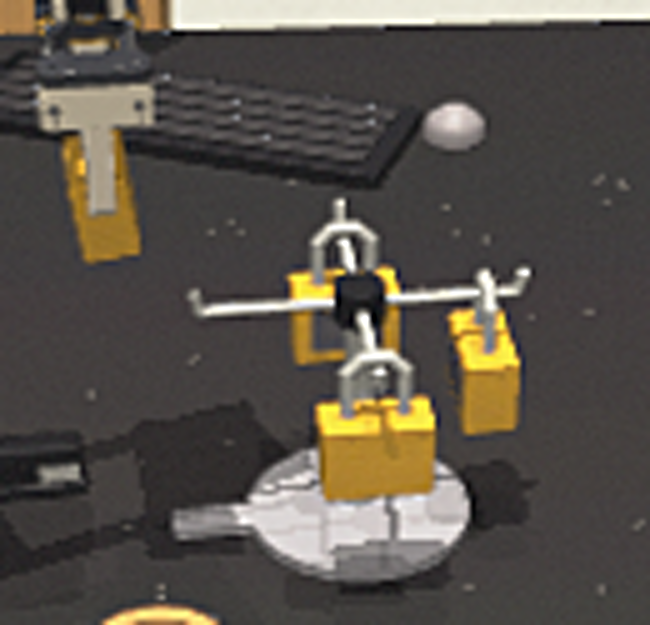

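```bash
python3 - <<'E'
from h import *; import pickle
cs=pickle.load(open("cs3.pkl","rb")); c=cs["wrist"]
t=ray(c,(280,139),.205); print(t)
from plant import robot
p=pose(robot.read_state()); print(p)
u=np.array([np.cos(p[3]),np.sin(p[3])]); d=t[:2]-p[:2]; print("ahead",d@u,"left",-d[0]*u[1]+d[1]*u[0])
S=lambda q:(np.array(q)+.5)/5-.5+[220,90]
for q in [(195,298)]: print(S(q), proj(cs["side"],[t[0],t[1],.207]))
E
```

```text
[0.43951942 0.23830575 0.205     ]
[0.37860013 0.23312035 0.29605891 0.08788452]
ahead 0.061139308687569185 left -0.00018158898790059455
[258.6 149.2] [[258.35480513 147.92447507]]
```

Call:
send_rows([
  [0.5, [0, 0, 30], 0],
  [0.5, [0, 0, 30], 0],
  [0.5, [0, 0, 30], 0],
  [0.5, [0, 0, 30], 0],
  [0.5, [0, 0, 22], 0],
  [0.5, [10, 0, 0], 0],
  [0.5, [10, 0, 0], 0],
  [0.5, [10, 0, 0], 0],
  [0.5, [0, 0, 0], 0],
  [0.5, [0, 0, 0], 0],
])

```text
t: 19.85
tool_pos: [0.4113, 0.234, 0.1566]
orientation: [-3.138, -0.132, -0.002]
force: [-0.4, -0.4, -4.4]
opening: 0.0798
```

```bash
python3 - <<'E'
from plant import robot, optics
from h import *; import pickle
s=robot.read_state();print(pose(s),s["opening"],s["t"],s["force"])
cs={}
for n in ["wrist","side"]: cs[n]=optics.read_camera(n)
cv2.imwrite("pics/l_w.png",cs["wrist"]["color"][:,:,::-1])
crop(cs["side"],220,90,350,215,5,"pics/l_s.png")
E
```

```text
[0.41134191 0.23400905 0.15663985 0.08430221] 0.07975340186701413 19.85 [-0.43968193 -0.43291613 -4.39362891]
```

View pics/l_w.png

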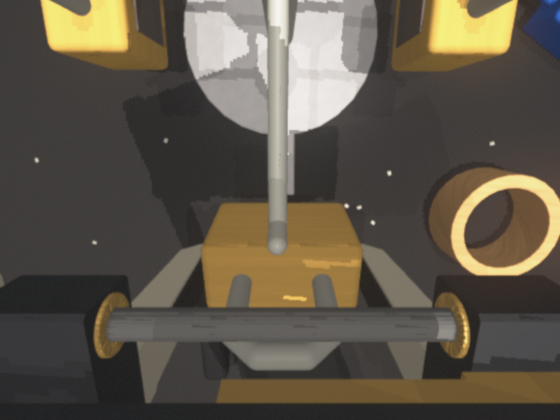

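View pics/l_s.png

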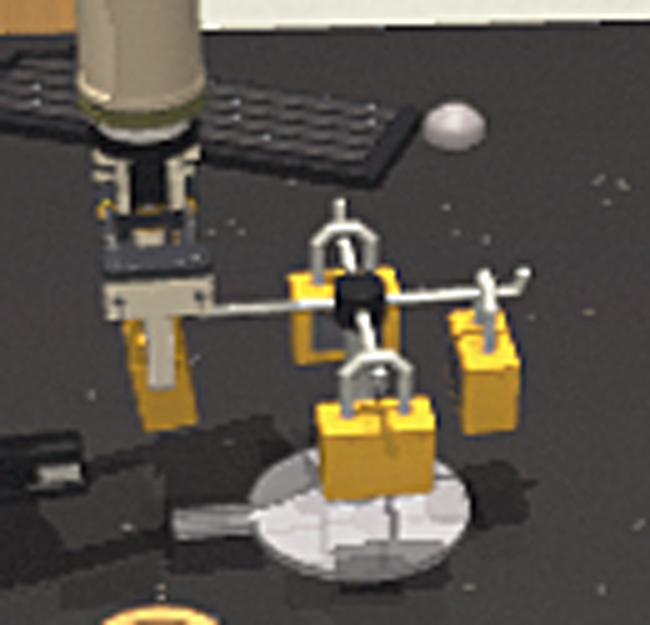

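Call:
send_rows([
  [0.5, [5, 0, 2], 0],
  [0.5, [8, 0, 0], 0],
  [0.5, [8, 0, 0], 0],
  [0.5, [8, 0, 0], 0],
  [0.5, [8, 0, 0], 0],
  [0.5, [0, 0, 0], 0],
])

```text
t: 20.55
tool_pos: [0.4484, 0.237, 0.1536]
orientation: [3.139, 0.132, 0.0]
force: [-0.4, -0.9, -3.8]
opening: 0.0799
```

```bash
python3 - <<'E'
from plant import robot, optics
from h import *
s=robot.read_state();print(pose(s),s["opening"],s["t"],s["force"])
c=optics.read_camera("wrist")
cv2.imwrite("pics/m_w.png",c["color"][:,:,::-1])
E
```

```text
[0.44835414 0.23695907 0.15364503 0.0843254 ] 0.07986750484677589 20.55 [-0.39931337 -0.91894338 -3.76192234]
```

View pics/m_w.png

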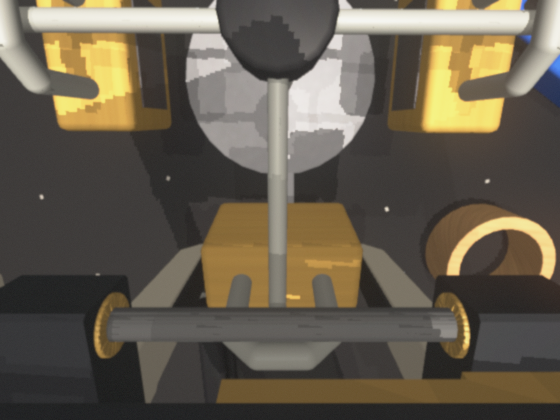

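Call:
send_rows([
  [0.5, [8, 0, 0], 0],
  [0.5, [8, 0, 0], 0],
  [0.5, [8, 0, 0], 0],
  [0.5, [8, 0, 0], 0],
  [0.5, [5, 0, 0], 0],
  [0.5, [0, 0, 0], 0],
])

```text
t: 21.2
tool_pos: [0.4848, 0.2401, 0.1536]
orientation: [3.139, 0.133, 0.0]
force: [-0.5, -0.3, -4.0]
opening: 0.08
```

```bash
python3 - <<'E'
from plant import robot, optics
from h import *
s=robot.read_state();print(pose(s),s["opening"],s["t"],s["force"])
c=optics.read_camera("wrist")
cv2.imwrite("pics/n_w.png",c["color"][:,:,::-1])
c=optics.read_camera("side")
crop(c,220,90,350,215,5,"pics/n_s.png")
E
```

```text
[0.48480871 0.24006726 0.15357576 0.08442266] 0.08000977763914079 21.2 [-0.45207207 -0.33872878 -3.99867812]
```

View pics/n_w.png

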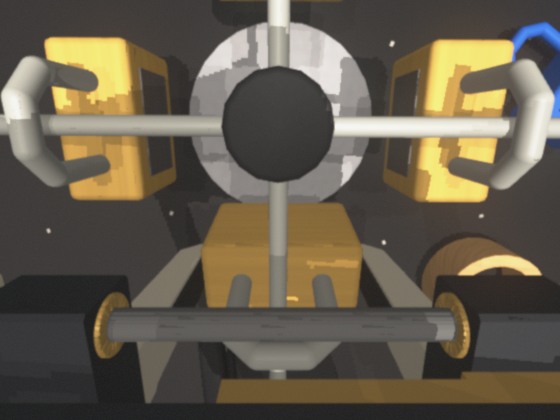

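View pics/n_s.png

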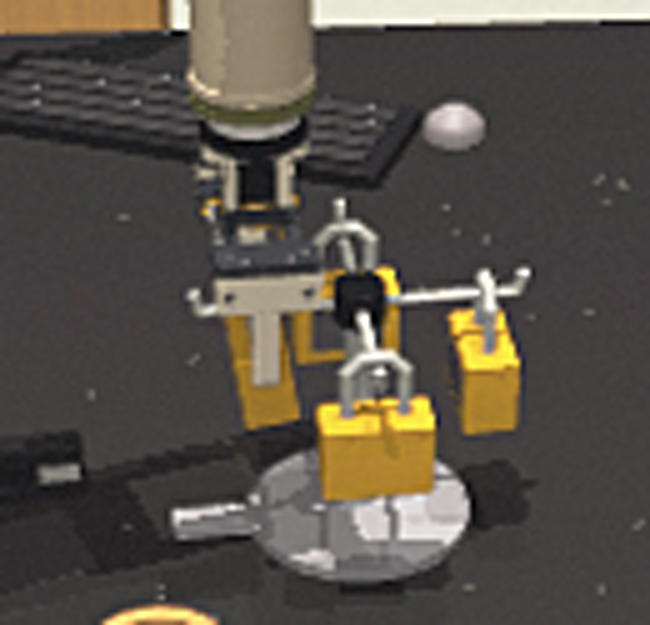

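Call:
send_rows([
  [0.5, [0, 0, 6], 0],
  [0.5, [0, 0, 6], 0],
  [0.5, [0, 0, 5], 0],
  [0.5, [0, 0, 1], 0],
  [0.5, [0, 0, 0], 0],
  [0.5, [0, 0, 0], 0],
])

```text
t: 21.9
tool_pos: [0.4842, 0.2402, 0.1358]
orientation: [-3.139, -0.133, -0.0]
force: [-0.7, -0.4, -3.7]
opening: 0.0798
```

Call:
send_rows([
  [0.5, [0, 0, 1], 0],
  [0.5, [0, 0, 0], 0],
])

```text
t: 22.1
tool_pos: [0.4842, 0.2401, 0.1347]
orientation: [-3.139, -0.133, -0.0]
force: [-0.1, 0.0, -4.6]
opening: 0.0798
```

Call:
send_rows([
  [0.5, [0, 0, 1], 0],
  [0.5, [0, 0, 0], 0],
])

```text
t: 22.3
tool_pos: [0.4841, 0.2401, 0.1336]
orientation: [3.139, 0.133, -0.0]
force: [0.4, 0.5, -4.3]
opening: 0.0795
```

Call:
send_rows([
  [0.5, [0, 0, 1], 0],
  [0.5, [0, 0, 0], 0],
])

```text
t: 22.5
tool_pos: [0.4843, 0.2401, 0.133]
orientation: [-3.139, -0.133, -0.001]
force: [-0.5, 0.0, -1.0]
opening: 0.0796
```

Call:
send_rows([
  [0.5, [0, 0, 1], 0],
  [0.5, [0, 0, 0], 0],
])

```text
t: 22.7
tool_pos: [0.4845, 0.2403, 0.1327]
orientation: [-3.138, -0.133, -0.002]
force: [-3.5, -1.8, 5.0]
opening: 0.0795
```

Call:
send_rows([
  [0.5, [0, 0, 1], 0],
  [0.5, [0, 0, 0], 0],
])

```text
t: 22.9
tool_pos: [0.4846, 0.2406, 0.1326]
orientation: [-3.138, -0.133, -0.002]
force: [-6.2, -1.2, 10.5]
opening: 0.0797
```

Call:
send_rows([
  [0.5, [0, 0, -2], 0],
  [0.5, [0, 0, 0], 0],
  [0.78, [0, 0, 0], 0],
  [0.85, [0, 0, 0], 0],
  [0.92, [0, 0, 0], 0],
  [1, [0, 0, 0], 0],
  [1, [0, 0, 0], 0],
  [1, [0, 0, 0], 0],
])

```text
t: 23.7
tool_pos: [0.4841, 0.2401, 0.1326]
orientation: [3.139, 0.133, -0.0]
force: [-0.5, 0.4, 0.3]
opening: 0.0929
```

```bash
python3 - <<'E'
from plant import robot, optics
from h import *
s=robot.read_state();print(pose(s),s["opening"],s["t"],s["force"])
c=optics.read_camera("wrist")
cv2.imwrite("pics/o_w.png",c["color"][:,:,::-1])
c=optics.read_camera("side")
crop(c,220,90,350,215,5,"pics/o_s.png")
E
```

```text
[0.48412957 0.24009871 0.13263864 0.08478805] 0.0929360367632328 23.7 [-0.51909731  0.38546296  0.34025003]
```

View pics/o_w.png

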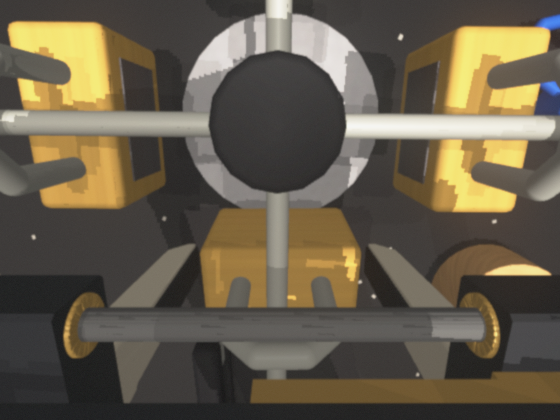

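View pics/o_s.png

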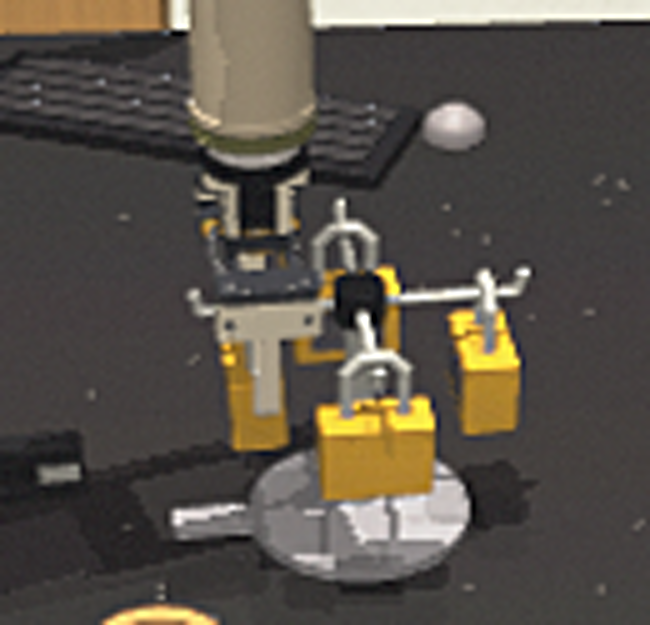

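Call:
send_rows([
  [1, [0, 0, 0], 0],
  [1, [0, 0, 0], 0],
  [1, [0, 0, -5], 0],
  [1, [0, 0, -10], 0],
  [1, [0, 0, -20], 0],
  [1, [0, 0, -25], 0],
  [1, [0, 0, -25], 0],
  [1, [0, 0, -25], 0],
  [1, [0, 0, -25], 0],
  [1, [0, 0, -25], 0],
  [1, [0, 0, -15], 0],
])

```text
t: 24.9
tool_pos: [0.4848, 0.2404, 0.3111]
orientation: [-3.138, -0.133, -0.006]
force: [0.7, -0.0, 0.3]
opening: 0.0931
```

Call:
send_rows([
  [1, [-25, 0, 0], 0],
  [1, [-25, 0, 0], 0],
  [1, [-25, 0, 0], 0],
  [1, [0, -30, 0], 0],
  [1, [0, -35, 0], 0],
  [1, [0, -35, 0], 0],
  [1, [0, -35, 0], 0],
  [1, [0, -35, 0], 0],
  [1, [0, 0, 0], 0],
  [1, [0, 0, 0], 0],
])

```text
t: 25.9
tool_pos: [0.3946, 0.4035, 0.3073]
orientation: [3.138, 0.136, -0.001]
force: [-0.0, -0.1, 0.7]
opening: 0.0936
```

```bash
python3 - <<'E'
from plant import robot, optics
from h import *; import pickle
s=robot.read_state();print(pose(s),s["opening"],s["t"],s["force"])
cs={}
for n in ["top","side"]: cs[n]=optics.read_camera(n)
pickle.dump(cs,open("cs4.pkl","wb"))
crop(cs["side"],220,90,350,215,5,"pics/p_s.png")
crop(cs["top"],130,100,290,250,5,"pics/p_t.png")
cv2.imwrite("pics/p_full.png",cs["side"]["color"][:,:,::-1])
E
```

```text
[0.3945934  0.40348381 0.30728147 0.08639728] 0.09358078062448855 25.9 [-0.01216818 -0.07027274  0.72306425]
```

View pics/p_s.png

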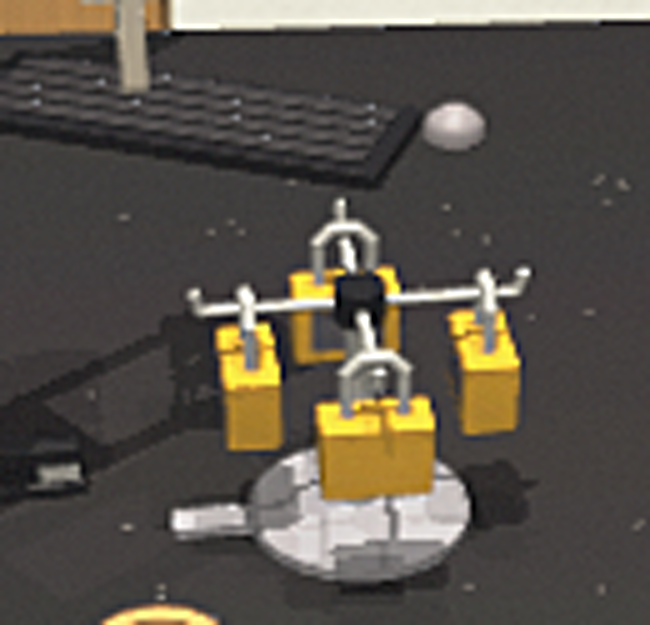

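View pics/p_t.png

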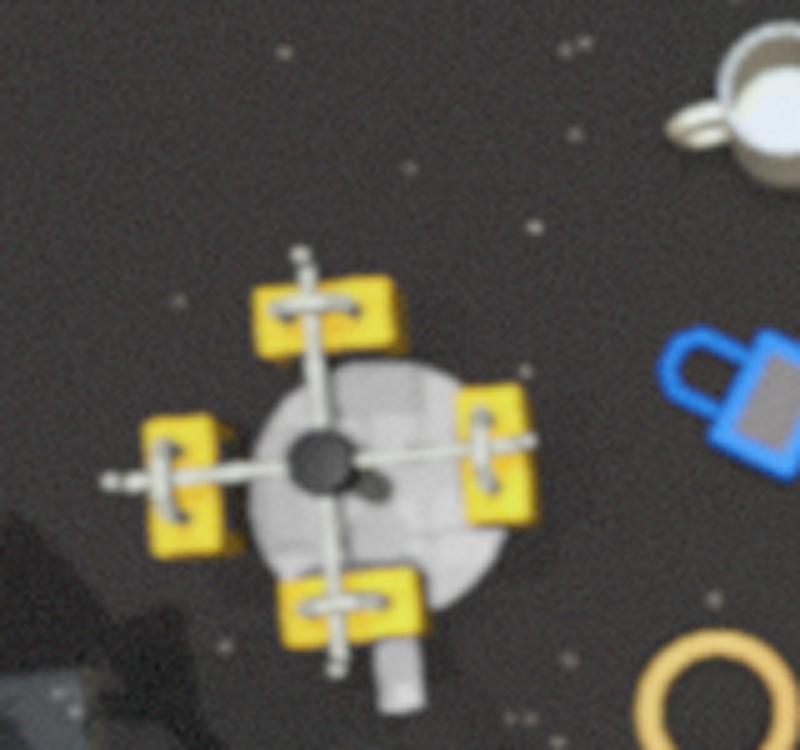

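Call:
send_rows([
  [1, [0, 0, 0], 0],
  [1, [0, 0, 0], 0],
  [1, [0, 0, 0], 0],
  [1, [0, 0, 0], 0],
  [1, [0, 0, 0], 0],
  [1, [0, 0, 0], 0],
  [1, [0, 0, 0], 0],
  [1, [0, 0, 0], 0],
  [1, [0, 0, 0], 0],
  [1, [0, 0, 0], 0],
  [1, [0, 0, 0], 0],
  [1, [0, 0, 0], 0],
])

```text
t: 27.2
tool_pos: [0.395, 0.4031, 0.3076]
orientation: [3.139, 0.133, -0.0]
force: [-0.1, -0.6, -0.7]
opening: 0.0928
```

```bash
python3 - <<'E'
from plant import robot, optics
from h import *; import pickle
c0=pickle.load(open("cs4.pkl","rb")); a=pickle.load(open("cs.pkl","rb"))
b=optics.read_camera("side"); t=optics.read_camera("top")
d=lambda x,y,r:(np.abs(x["color"].astype(int)-y["color"])[r].max(-1)>40).sum()
R1=np.s_[140:190,255:290]
b2=optics.read_camera("side")
print("padlock side diff 1.2s",d(b,c0["side"],R1),"consecutive",d(b,b2,R1))
print("top diff padlock",d(t,c0["top"],np.s_[205:245,180:220]))
for n,r,k in [("mug",np.s_[95:145,260:305],"top"),("tape",np.s_[225:262,252:295],"top"),("stapler",np.s_[172:195,200:240],"side"),("mug s",np.s_[200:250,350:385],"side")]:
    print(n,d(t if k=="top" else b,a[k],r))
crop(b,190,90,390,260,4,"pics/q.png")
E
```

```text
padlock side diff 1.2s 3 consecutive 0
top diff padlock 0
mug 0
tape 0
stapler 0
mug s 0
```

View pics/q.png

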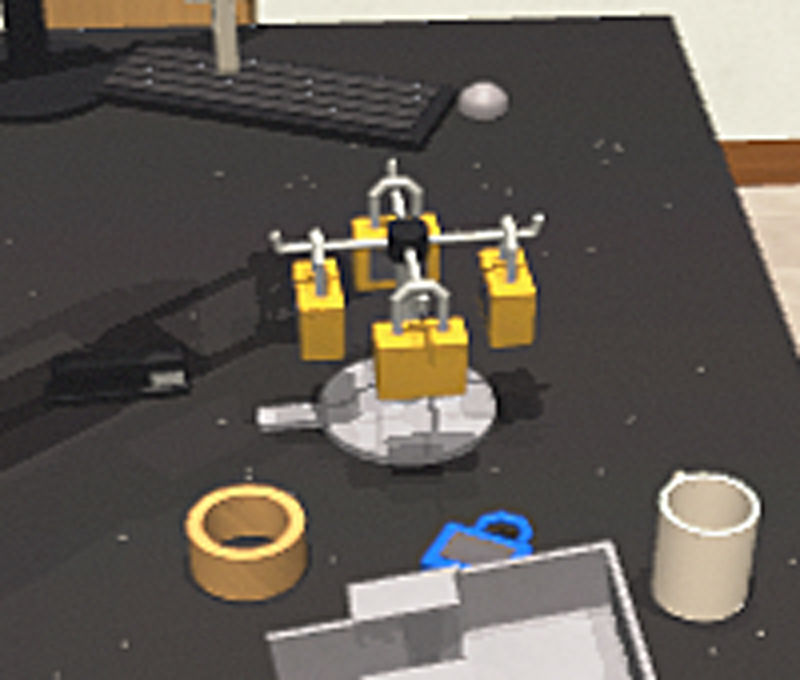

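The padlock hangs still and upright on the hook, which is over the pointer. The bystanders have not moved and the arm is clear.

```bash
python3 -c "
from plant import ticket
print(ticket.close_job())"
```

```text
the job is handed in; nothing more can be done
None
```

The padlock is hanging on the carousel's empty hook and the job is handed in, at about 27 s of the 72 s allowed. No verdict was reported.

**What I did**
- **Carousel:** I turned it about 1.3 rad clockwise, with the fingers loosely around the empty hook's bar. A fit to the top view afterwards put the hook about 0.00 rad from the pointer.
- **Push:** I set the fingers either side of the padlock and pushed it up the slope. It leaned a little during the push, then stood on the chute floor. I measured it at about s = 87 mm, inside the allowed 70 to 140 mm.
- **Hanging:** I gripped the body across its narrow ends, lifted it out, slid the shackle over the hook tip and lowered it. It touched down at the height I had calculated, and I then let go.

**Last checks**
- The padlock hung upright. The top pictures taken over a second apart did not differ at all, and the side pictures differed by 3 pixels.
- The hook was still over the pointer by eye.
- The mug, tape roll and stapler showed no change from the first pictures.
- The arm was clear of everything.

**Disagreements**
- The shackle sits a little off the middle of the hook's bar: about 2 mm in the wrist view and about 4 mm in the top view. The limit is 14 mm.
- The stand's position along x differed by about 3 to 6 mm between the wrist camera and the first fit. I used the wrist camera's value for the insertion.

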